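# Return the cuvette carrier to the index pin of the optical rail

## Robot

A 7-joint arm with a two-finger parallel gripper is mounted at the origin on a cart in front of the work surface, level with it; the furniture and walls round the work are solid. World frame = base frame: x ahead of the robot, y to its left, z up, the work surface at z = 0. Lengths are in m, angles in rad, forces in N, time in s.
With the tool pointing down it reaches from about 0.4 to 0.875 m from the base axis. Payload 19.3 kg.
Tool frame: the origin (TCP) lies at the very end of the fingers, on their centre line; the grasp point (between the pads) lies bot.grasp_offset behind it (bot.grasp_offset is the distance from the TCP to the grasp point, in m); z points along the fingers, y is the direction in which the jaws open and shut (so a half turn about z gives the same grasp; the last joint's range is limited). The gripper opens to 85 mm and grips with 20 to 120 N. Pads are 22 mm wide; open, the fingers measure 114 mm over their backs; the gripper's body (76 mm by 85 mm) begins 54 mm behind the grasp point. The pads swing forward as they close: fully open they stand 13 mm farther back than shut.
Start: joints at [-1.215, 0.521, -0.036, 1.599, 0.021, 1.021, -0.113], TCP at [0.258, 0.569, 0.231] pointing down, gripper open.
Joint ranges: [-2.91, 2.91], [-0.3, 2.13], [-1.5, 1.42], [0.17, 2.43], [-1.26, 4.41], [0.16, 1.93], [-2.52, 2.52]. Speed limits (rad/s): [1.89, 1.89, 2.39, 2.39, 3.01, 3.01, 3.01].

## Interface

Orientations are given as [roll, pitch, yaw] about the fixed x, y, z axes, in that order (R = Rz(yaw) Ry(pitch) Rx(roll)).
In Python, from workcell import bot gives the robot as it stands. The module is installed in compiled form; this text tells all that it offers.
- The arm moves only by the shell command python3 -m handwheel 'ROWS' [OPENING] [FORCE]. ROWS is JSON, a list of rows, each a list of 6 numbers: the shift along the tool's x, y, z as a fraction of full scale, then the turn, a rotation vector about the tool's x, y, z as a fraction of full scale. In form: [[x, y, z, rx, ry, rz], ...]. A call has 1 to 8 rows; each row shifts and turns the commanded pose from where the row before left it, along the tool's axes as they then stand; what a row does not reach is not made up. Full scale, the value 1, is 0.025 m for a shift and 360 degrees for a turn. A row lasts 1/8 s, in which the tool goes at most 62.5 mm and 10.7 degrees, less where a joint would pass 70% of its speed; a pose out of reach is approached as far as the arm can. A call with a number of a shift or a turn outside -1 to 1 is refused whole. A call with a gripper value outside its range is refused whole. OPENING is the closure, from -1 (fully open) to 1 (shut), set as the call begins (- or left out, the last holds). The fingers move at their own pace and stop on an object; FORCE is the grip in N (left out, the last holds). Time passes only in rows, so rows that do not move let the fingers close. It gives the time, the measured TCP pose, the force and the opening at its end, in the units of the state.
- bot.observe(): the state, without advancing time (a new reading comes with each control period).
- bot.grab_frame(name): name is "scene" or "top" or "wrist"; returns a dict with "pixels" (480x640x3 uint8, blue, green, red), "vertical_fov" (degrees; the focal length in pixels is half the picture's height over the tangent of half this angle, whatever the lens; pixels are square), "cx", "cy" (the principal point, pixels), "R" (3x3) and "t" (3): a world point X has camera coordinates R X + t. Camera axes: x right, y down, z forward; pixel columns grow to the right and rows downward; lengths in m; the calibration is good to about 2 mm. A picture is of the moment at which its call begins. There is no depth.
- bot.job_done(): hands the job in, once; it reports no verdict.
Trained networks look in a picture, given as the dict that the camera call returned (one of the last four; its "shot" number tells which), for a name from the list of things; names that differ only in an ending like _2 or _b are one class to them, and where a whole thing is asked for, a point or a joint stands for the part that bears it (a point fixed in the world has none). Each returns a list of dicts, best first, with "score" (0 to 1); they miss things now and then, are a little off and sometimes report something else, mostly with a low value. They report only what shows in the picture. A call takes as long as a camera call.
- bot.trace(picture, thing): "region" (480x640 bool, what is visible of it) and "point" ([column, row] in pixels, amid what is visible of it).
The state is a dict: "clock": time; "qpos": joint angles; "qd": joint speeds; "joint_efforts": joint torques, N m; "position": TCP position; "tool_rot": TCP orientation; "force": force on the tool from outside, world axes, zero at the start; "moment": the same for the moment, N m; "grip_width": finger opening in m.
Only numpy, scipy, OpenCV 4.12 (cv2) and the standard library are available. Lean on these libraries where they do the work, as an engineer would, in place of code of your own. Each camera call takes 0.05 s, during which the arm holds its last target.

## Task

Put the cuvette carrier back on the optical rail: pick it up by its cuvette holder and lay it flat on the rail's open loading end, nose towards the lamp head. Then let go of it, so that it is free to ride up and drop, and push it along under the keeper strips with a light touch (never more than 20 N) until its hole drops over the index pin and the plate sits flush on the rail. Feel for where it is caught, since nobody has measured where the pin is clamped and a hard push would lift the plate off it again; leave the other things on the bench alone.

Things in the scene. Friction and masses are not known exactly. Their poses are not given: they have to be found in the camera images.
- rail: Flat optical rail fixed to the bench, 365 x 110 mm; two silver bed strips, 20 mm above the bench, with an 11 mm slot between them. Origin on the centre line at bench height, x along the rail from the open loading end (x = -215 mm) to the grey lamp head (lens tube from x = 64 mm, rail end 150 mm, 90 mm high), z up. A steel index pin, 8 mm thick, 3.5 mm high, stands in the slot (see rail_mouth).
- rail_load (a point): Point on the bed (z = 20 mm), centre line, rail x = -138 mm, axes as the rail: where the middle of the carrier is to be laid; its nose then ends 8 mm short of the lane.
- rail_mouth (a point): Point on the bed, centre line, rail x = -65 mm: start of the 82 mm wide lane (to x = 65 mm) with a flared mouth, 40 mm long, before it. Keeper strips over the lane's edges, 17 to 21 mm above the bed, 72 mm apart, bar setting the plate in from above. The pin is clamped immovably on the centre line somewhere from rail x = -39 to -7 mm; its place changes and is not measured.
- carrier: Loose cuvette carrier, 0.5 to 0.72 kg: dark blue-grey steel plate 130 (x) x 80 (y) x 8 mm with a black holder block on it. Origin at the middle of the underside, x towards the nose, z up. Square tail; the 21 mm at the nose are 68 mm wide and bend up like a ski, so it rides over the pin when pushed. Sliding takes 1 to 5 N; once the hole has dropped over the pin it stops dead.
- carrier_hole (a point): Centre of the plate's through hole (11.5 mm wide) at the underside, 4 mm ahead of the carrier's middle, axes as the carrier.
- carrier_nose (a point): Tip of the nose, 65 mm ahead of the carrier's middle and 4 mm above its underside, axes as the carrier.
- carrier_holder (a point): Centre line of the cuvette holder, 35 mm behind the carrier's middle, 40 mm above its underside, axes as the carrier. The holder is a 28 x 28 mm block, sides along x and y, from the plate to 54 mm above the underside; the stoppered cuvette stands out to 64 mm, a brass thumbscrew 8 mm on the +y face. Grip it across the two x faces; push it low down, so the plate stays flat.
- tip_box: Bystander: pipette tip box with clear lid, 63 x 78 x 62 mm, origin at the centre of its underside. Leave alone.
- brown_bottle: Bystander: brown bottle with green label, 34 mm in diameter, 75 mm tall, origin at the centre of its underside. Leave alone.
- dropper: Bystander: brown bottle with white label, 29 mm in diameter, 68 mm tall, origin at the centre of its underside. Leave alone.
- mug_1: Bystander: spotted mug, 93 mm tall, origin at the centre of its underside. Leave alone.
- pipette: Bystander: pipette lying on its side, 233 mm long, origin at the centre of its underside. Leave alone.
- specimen_cup: Bystander: specimen cup with orange lid, 64 mm in diameter, 63 mm tall, origin at the centre of its underside. Leave alone.

How it is judged:
On the way:
1. the carrier lies flat on the open loading end, lined up with the rail, its nose towards the lamp head and still short of the pin (z of carrier in the frame of rail between 0.018 and 0.0218 m and x of carrier_nose in the frame of rail between -0.12 and -0.045 m and x of carrier in the frame of rail below -0.11 m and y of carrier in the frame of rail between -0.01 and 0.01 m and angle between the x axis of carrier and the x axis of rail, either way round below 0.15 rad and angle between the z axis of carrier and the z axis of rail, either way round below 0.03 rad), for 0.2 s.
At the end, for the whole second after the job is handed in: The carrier rests in the lane, nose towards the lamp head, with its hole over the pin: hole at rail x = -42 to -4 mm and within 3 mm of the centre line, plate flush on the bed within 1.5 mm and level within 0.02 rad, at rest (x of carrier_hole in the frame of rail between -0.042 and -0.004 m and x of carrier_nose in the frame of rail above 0 m and y of carrier_hole in the frame of rail between -0.003 and 0.003 m and z of each of carrier_hole, carrier in the frame of rail below 0.0215 m and z of carrier in the frame of rail above 0.018 m and angle between the z axis of carrier and the z axis of rail, either way round below 0.02 rad and linear speed of carrier below 0.01 m/s); the robot touches nothing.
It fails at once if the carrier is dropped or slammed onto the rail (more than 200 N between them) (contact force between carrier and rail above 200 N).
It fails at once if while the carrier's nose is in the lane, the fingers squeeze or push the carrier with more than 20 N (x of carrier_nose in the frame of rail above -0.045 m and contact force between the fingers and carrier above 20 N).
It fails at once if a bystander is shifted by more than 20 mm (distance of any of tip_box, brown_bottle, dropper, mug_1, pipette, specimen_cup from where it was at the start of the episode above 0.02 m).
It also fails if it takes over 46 s, if anything falls off the work surface, if the arm or the gripper's body presses on something with over 40 N, if the wrist force passes 120 N, or if a joint passes its speed limit or range.

## Working session

There is one attempt and no reset: what is moved stays moved. The work goes in short steps, Python scripts to look and compute and a shell command to move; the robot and the scene stay as the last step left them, time stands still between calls to the robot, and variables do not carry over. Pictures are saved under pics/ and viewed, and the job is handed in when it is done.

```bash
mkdir -p pics
cat > h.py <<'E'
import numpy as np, cv2
from workcell import bot
def K(p):
    f=240/np.tan(np.radians(p["vertical_fov"])/2); return f
def ray(p,uv,z):
    f=K(p);R=np.array(p["R"]);t=np.array(p["t"])
    d=R.T@np.array([(uv[0]-p["cx"])/f,(uv[1]-p["cy"])/f,1.]);c=-R.T@t
    return c+d*(z-c[2])/d[2]
def proj(p,X):
    f=K(p);c=np.array(p["R"])@np.array(X)+np.array(p["t"])
    return np.array([p["cx"]+f*c[0]/c[2],p["cy"]+f*c[1]/c[2]])
E
python3 - <<'E'
from h import *
print({k:v for k,v in bot.observe().items()},bot.grasp_offset)
for n in ["scene","top"]:
    p=bot.grab_frame(n);cv2.imwrite(f"pics/{n}0.png",p["pixels"])
    print(n,p["vertical_fov"],-np.array(p["R"]).T@np.array(p["t"]))
    for th in ["rail","carrier","carrier_holder","tip_box","brown_bottle","dropper","mug_1","pipette","specimen_cup"]:
        r=bot.trace(p,th)
        for q in r[:2]: print(th,round(q["score"],2),q["point"],q["region"].sum(),ray(p,q["point"],0.02).round(3))
E
```

```text
{'clock': 0.0, 'qpos': array([-1.21519443,  0.52197517, -0.03631865,  1.60001031,  0.0211542 ,
        1.02110882, -0.11278134]), 'qd': array([ 0.00134127, -0.00040502,  0.000746  , -0.00040467,  0.00030199,
        0.00012087,  0.00025804]), 'joint_efforts': array([-1.38969161e-03, -9.27128434e+01,  1.97961532e+00, -3.69937491e+01,
        1.78611057e-02,  8.27382464e-03, -7.72969247e-05]), 'position': array([0.25804273, 0.5688679 , 0.2307492 ]), 'tool_rot': array([-3.14047484e+00,  4.60633825e-05,  2.71576798e+00]), 'force': array([-0.21368292, -0.34589056, -0.23168092]), 'moment': array([-0.05046049, -0.0393505 ,  0.00162442]), 'grip_width': 0.08544749608052365} 0.0187
scene 50.367763714920926 [0.81437488 0.93918381 0.89550248]
rail 0.75 [342.6, 255.5] 5116 [0.481 0.015 0.02 ]
rail 0.56 [324.5, 380.2] 1163 [0.638 0.361 0.02 ]
carrier 0.83 [397.5, 379.7] 2081 [0.497 0.404 0.02 ]
carrier 0.35 [337.6, 260.3] 5281 [0.499 0.028 0.02 ]
carrier_holder 0.72 [397.0, 381.9] 2141 [0.5   0.408 0.02 ]
tip_box 0.9 [322.5, 378.7] 1128 [0.641 0.357 0.02 ]
brown_bottle 0.84 [311.0, 353.6] 423 [0.646 0.29  0.02 ]
dropper 0.56 [305.2, 325.1] 258 [0.636 0.211 0.02 ]
mug_1 0.72 [280.5, 185.7] 968 [ 0.559 -0.346  0.02 ]
pipette 0.73 [324.7, 174.6] 328 [ 0.412 -0.364  0.02 ]
pipette 0.17 [335.4, 257.1] 5198 [0.501 0.015 0.02 ]
specimen_cup 0.75 [260.2, 170.9] 462 [ 0.601 -0.447  0.02 ]
top 50.188969674556034 [0.23248667 0.03315969 1.6025654 ]
rail 0.77 [316.4, 269.1] 4194 [0.483 0.012 0.02 ]
carrier 0.79 [198.0, 282.6] 1110 [0.489 0.382 0.02 ]
carrier_holder 0.71 [193.8, 282.6] 982 [0.49  0.395 0.02 ]
tip_box 0.8 [192.4, 236.6] 606 [0.637 0.388 0.02 ]
tip_box 0.27 [406.7, 233.9] 786 [ 0.558 -0.286  0.02 ]
pipette 0.67 [192.0, 236.7] 627 [0.637 0.389 0.02 ]
pipette 0.64 [439.9, 281.0] 415 [ 0.397 -0.364  0.02 ]
specimen_cup 0.95 [449.2, 212.1] 404 [ 0.611 -0.432  0.02 ]
```

Run:
```python
import cv2
a=cv2.imread("pics/top0.png")[190:340,150:480]; cv2.imwrite("pics/topc.png",cv2.resize(a,None,fx=2.4,fy=2.4,interpolation=cv2.INTER_CUBIC))
```

```text
(no output)
```

View pics/topc.png

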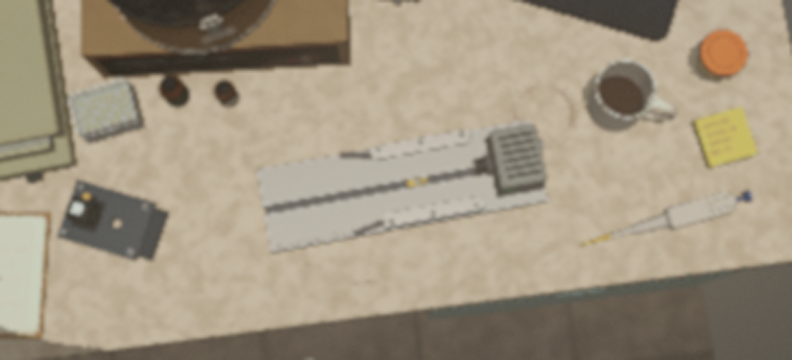

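View pics/scene0.png

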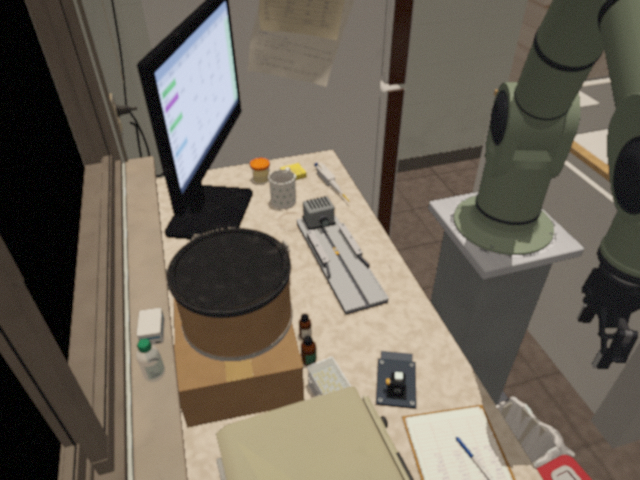

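Run:
```python
import cv2
a=cv2.imread("pics/top0.png")
cv2.imwrite("pics/tc1.png",cv2.resize(a[255:305,165:235],None,fx=10,fy=10,interpolation=cv2.INTER_CUBIC))
cv2.imwrite("pics/tc2.png",cv2.resize(a[235:300,250:385],None,fx=5.9,fy=5.9,interpolation=cv2.INTER_CUBIC))
a=cv2.imread("pics/scene0.png")
cv2.imwrite("pics/sc1.png",cv2.resize(a[345:415,365:430],None,fx=8,fy=8,interpolation=cv2.INTER_CUBIC))
```

```text
(no output)
```

View pics/tc1.png

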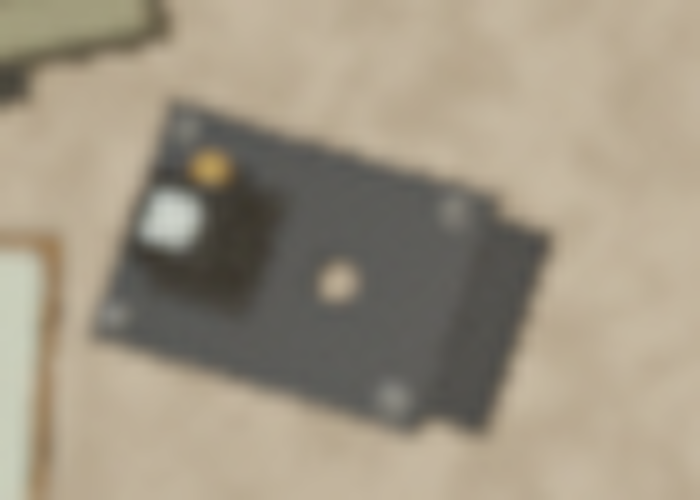

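View pics/tc2.png

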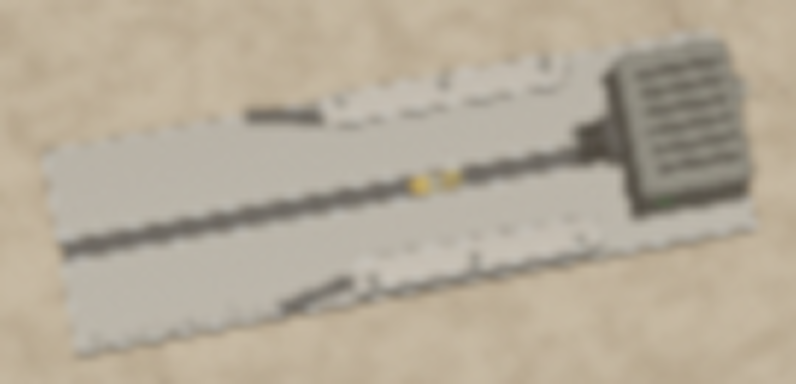

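View pics/sc1.png

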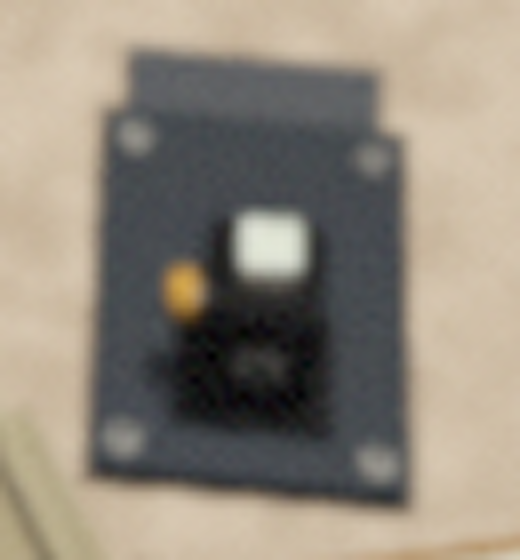

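Run:
```python
from h import *
from scipy.optimize import least_squares
p=bot.grab_frame("top")
def o(u,s,ox,oy): return np.array([(u[0]+.5)/s-.5+ox,(u[1]+.5)/s-.5+oy])
def fit(obs,x0):
    def T(q,X): c,s=np.cos(q[2]),np.sin(q[2]); return [q[0]+c*X[0]-s*X[1],q[1]+s*X[0]+c*X[1],X[2]]
    f=lambda q:np.concatenate([proj(p,T(q,X))-u for u,X in obs])
    r=least_squares(f,x0,loss="soft_l1"); print(r.x.round(4),f(r.x).reshape(-1,2).round(2).tolist()); return r.x
C=lambda u:o(u,10,165,255)
# carrier: +y is on image-up side (nose -> right, -y world; carrier y = world +x)
car=fit([(C((175,98)),(-.065,.04,.006)),(C((95,338)),(-.065,-.04,.006)),(C((497,195)),(.044,.04,.008)),(C((412,432)),(.044,-.04,.008)),(C((338,283)),(.004,0,.008)),(C((172,220)),(-.035,0,.064)),
 ],[.49,.38,-1.8])
R=lambda u:o(u,5.9,250,235)
rail=fit([(R((43,150)),(-.215,.055,.02)),(R((78,355)),(-.215,-.055,.02)),(R((65,250)),(-.215,0,.02)),(R((755,230)),(.15,-.055,.02)),(R((708,33)),(.15,.055,.02))],[.48,.01,-1.4])
c,s=np.cos(rail[2]),np.sin(rail[2])
for x in(-.138,-.065,-.039,-.007,.05): print(x,(rail[:2]+np.array([c,s])*x).round(4))
for u in ((420,186),(435,182),(455,178),(575,155)):
    w=ray(p,R(u),.02)[:2]-rail[:2]; print(w@[c,s],w@[-s,c])
for b in(0,): 
    c,s=np.cos(car[2]),np.sin(car[2]); print("holder",car[0]-.035*c,car[1]-.035*s)
sc=bot.grab_frame("scene")
# check in scene
S=lambda u:o(u,8,365,345)
for u,X in [((95,480),(-.065,.04,.0)),((408,500),(-.065,-.04,.0)),((105,112),(.044,.04,.008)),((405,135),(.044,-.04,.008))]:
    w=[car[0]+c*X[0]-s*X[1],car[1]+s*X[0]+c*X[1]]; print(ray(sc,S(u),.006)[:2].round(4),np.round(w,4))
```

```text
[ 0.4925  0.3878 -1.9893] [[-0.06, -0.06], [-0.71, 0.14], [0.28, -0.11], [0.41, 0.62], [-0.07, -0.38], [0.06, -0.16]]
[ 0.4916 -0.0237 -1.5195] [[-0.05, 0.14], [-0.47, -0.12], [-1.04, 0.31], [0.45, 0.05], [1.36, -0.48]]
-0.138 [0.4845 0.1141]
-0.065 [0.4883 0.0412]
-0.039 [0.4896 0.0153]
-0.007 [ 0.4913 -0.0167]
0.05 [ 0.4942 -0.0736]
-0.021220349471770393 0.0003632044440170937
-0.013011515258167178 0.001046283454442957
-0.002190027145317429 0.0012532708861303287
0.06276033028892668 0.001968428245978994
holder 0.506768509215071 0.4198048901492945
[0.5544 0.4361] [0.5555 0.431 ]
[0.4835 0.4637] [0.4824 0.4635]
[0.511  0.3341] [0.5112 0.3314]
[0.4382 0.3644] [0.4381 0.3639]
```

Run:
```python
from h import *
p=bot.grab_frame("top");s=bot.grab_frame("scene")
for z in (0,.05,.1,.15,.2,.25): 
    w=ray(p,(180,258),z); print(z,w.round(3),proj(s,w).round(1))
a=s["pixels"][330:480,260:480]; cv2.imwrite("pics/sc2.png",cv2.resize(a,None,fx=3.6,fy=3.6,interpolation=cv2.INTER_CUBIC))
a=p["pixels"][200:340,60:230]; cv2.imwrite("pics/tc3.png",cv2.resize(a,None,fx=4,fy=4,interpolation=cv2.INTER_CUBIC))
```

```text
0 [0.578 0.437 0.   ] [365.3 409.9]
0.05 [0.567 0.425 0.05 ] [369.5 388.5]
0.1 [0.556 0.412 0.1  ] [373.9 366.1]
0.15 [0.545 0.399 0.15 ] [378.5 342.7]
0.2 [0.535 0.387 0.2  ] [383.4 318.3]
0.25 [0.524 0.374 0.25 ] [388.4 292.6]
```

View pics/sc2.png

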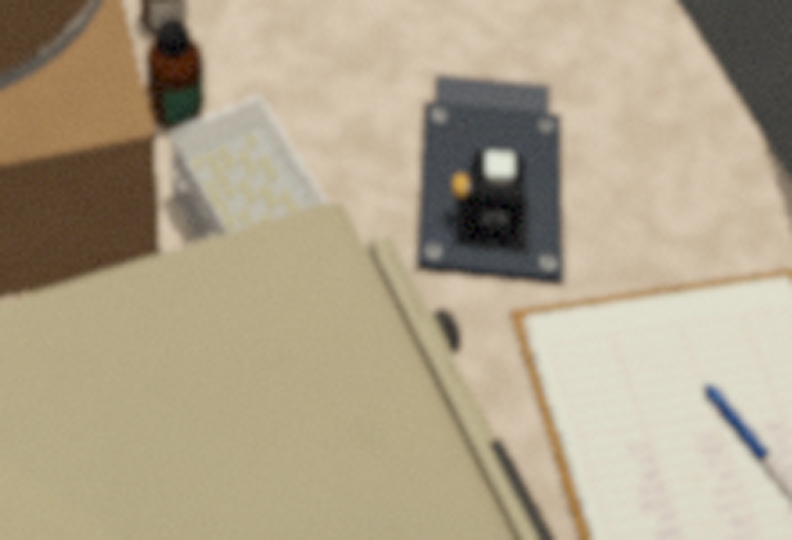

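View pics/tc3.png

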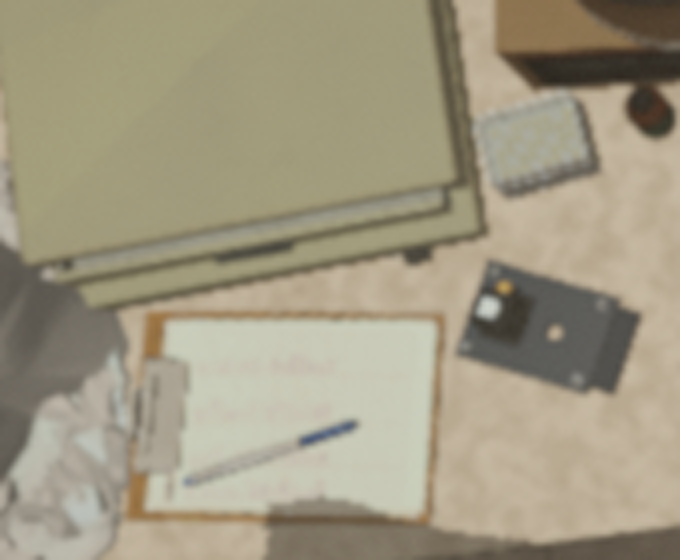

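```bash
python3 -m handwheel '[[-0.96,-0.11,0.27,0,0,0],[-0.96,-0.11,0.27,0,0,0],[-0.96,-0.11,0.27,0,0,0],[-0.96,-0.11,0.27,0,0,0],[-0.96,-0.11,0.2,0,0,0],[-0.96,-0.11,0.2,0,0,0],[-0.96,-0.11,0.1,0,0,0],[-0.96,-0.11,0.1,0,0,0]]' -0.3
python3 -m handwheel '[[-0.96,-0.11,0,0,0,0],[-0.96,-0.11,0,0,0,0],[-0.96,-0.11,0,0,0,0],[-0.96,-0.11,0,0,0,0],[0,0,0,0,0,0],[0,0,0,0,0,0]]'
python3 - <<'E'
from h import *
s=bot.observe(); print(s["position"],s["tool_rot"],s["grip_width"],s["force"])
p=bot.grab_frame("wrist"); cv2.imwrite("pics/w1.png",p["pixels"]); print(p["vertical_fov"],-np.array(p["R"]).T@p["t"])
E
```

```text
clock: 2.2
position: [0.4246, 0.4694, 0.1892]
tool_rot: [-3.142, -0.0, 2.716]
force: [0.6, 0.5, -0.3]
grip_width: 0.0555
clock: 2.95
position: [0.5065, 0.4204, 0.1892]
tool_rot: [-3.142, -0.0, 2.716]
force: [-0.7, 0.8, 0.6]
grip_width: 0.0552
[0.50651411 0.42042133 0.18920998] [-3.14156019e+00 -4.69100497e-04  2.71601258e+00] 0.055161517613780756 [-0.68447916  0.83444296  0.59376517]
67.03558545687511 [0.43606843 0.45177757 0.3326487 ]
```

View pics/w1.png

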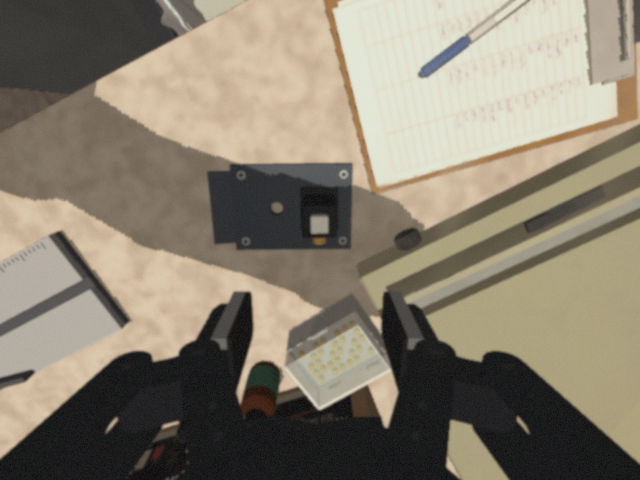

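```bash
cat >> h.py <<'E'
from scipy.optimize import least_squares
def T(q,X): c,s=np.cos(q[2]),np.sin(q[2]); return [q[0]+c*X[0]-s*X[1],q[1]+s*X[0]+c*X[1],X[2]]
def fit(obs,x0):
    # obs: (pic, uv, X)
    f=lambda q:np.concatenate([(proj(p,T(q,X))-u)*600/K(p) for p,u,X in obs])
    r=least_squares(f,x0,loss="soft_l1"); print(r.x.round(4),f(r.x).reshape(-1,2).round(1).tolist()); return r.x
E
python3 - <<'E'
from h import *
p=bot.grab_frame("wrist")
im=p["pixels"]
car=fit([(p,(231,164),(.044,-.04,.008)),(p,(236,250),(.044,.04,.0)),(p,(352,162),(-.065,-.04,.008)),(p,(351,249),(-.065,.04,.0)),(p,(277,208),(.004,0,.008)),(p,(319,218),(-.035,0,.064))],[.4925,.3878,-1.989])
c,s=np.cos(car[2]),np.sin(car[2]); print("holder",car[0]-.035*c,car[1]-.035*s)
q=np.array([.4916,-.0237,-1.515])
for X in [(-.215,.055,.02),(-.215,-.055,.02),(-.215,0,.02)]: print(proj(p,T(q,X)))
cv2.imwrite("pics/w1c.png",cv2.resize(im[220:400,0:150],None,fx=4,fy=3.3))
E
```

```text
[ 0.4929  0.3903 -1.9794] [[-3.0, 0.6], [4.1, -5.8], [0.5, 0.6], [-0.9, -7.0], [-0.7, -0.5], [0.9, 9.6]]
holder 0.5068345300859823 0.42238418369329944
[119.60973641 327.96144504]
[ 45.44217711 233.71557401]
[ 84.13808336 282.88706386]
```

View pics/w1c.png

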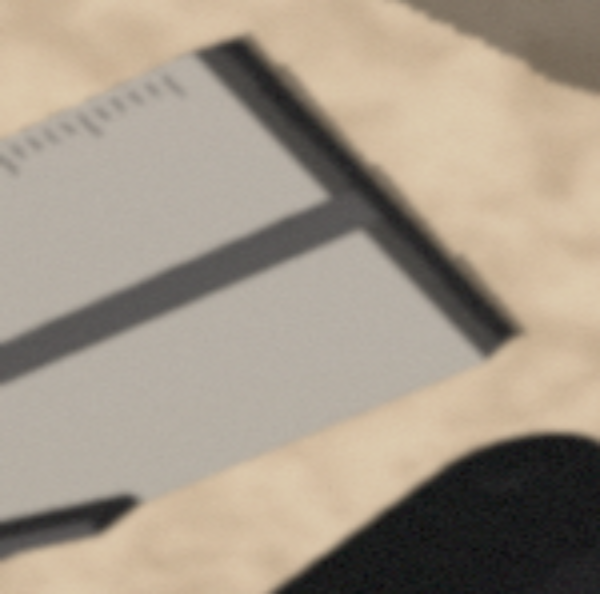

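Run:
```python
from h import *
p=bot.grab_frame("wrist")
car=fit([(p,(231,164),(.044,-.04,.008)),(p,(236,250),(.044,.04,.008)),(p,(352,162),(-.065,-.04,.008)),(p,(351,249),(-.065,.04,.008)),(p,(277,208),(.004,0,.008))],[.4925,.3878,-1.989])
c,s=np.cos(car[2]),np.sin(car[2]); print("holder",car[0]-.035*c,car[1]-.035*s)
print([proj(p,T(car,X)).round(1) for X in [(-.035,0,.064),(-.021,-.014,.054),(-.049,-.014,.054),(-.021,.014,.054)]])
im=p["pixels"]
cv2.imwrite("pics/w1d.png",cv2.resize(im[150:260,200:360],None,fx=5,fy=5))
```

```text
[ 0.4932  0.3903 -1.9871] [[-2.2, 0.5], [0.9, -1.2], [1.3, 2.1], [-0.1, -1.1], [-0.5, -0.0]]
holder 0.5073518994391197 0.4223268772300006
[array([319.7, 224.5]), array([301.7, 204. ]), array([337.3, 203.7]), array([302.4, 237.9])]
```

View pics/w1d.png

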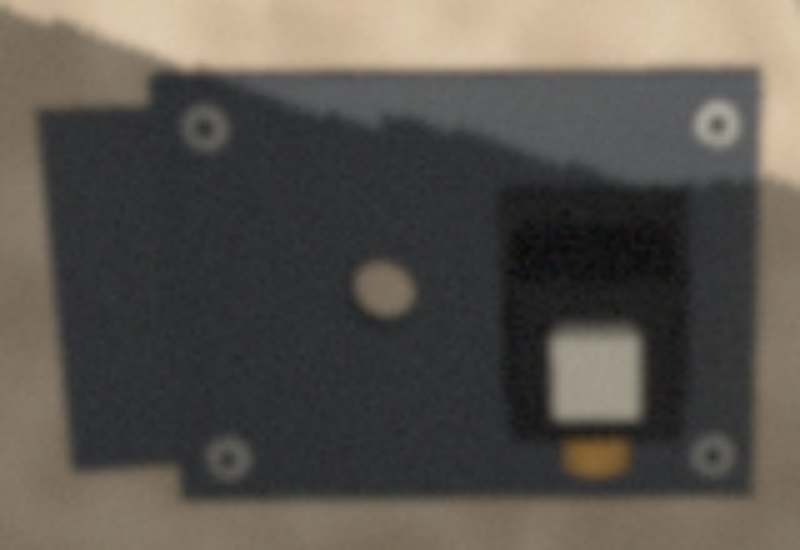

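```bash
python3 -m handwheel '[[0.04,0.03,0.9,0,0,-0.0013],[0.04,0.03,0.9,0,0,0],[0,0,0.9,0,0,0],[0,0,0.9,0,0,0],[0,0,0.9,0,0,0],[0,0,0.8,0,0,0]]'
python3 -m handwheel '[[0,0,0.64,0,0,0],[0,0,0.4,0,0,0],[0,0,0.3,0,0,0],[0,0,0,0,0,0]]'
python3 -m handwheel '[[0,0,0,0,0,0],[0,0,0,0,0,0],[0,0,0,0,0,0],[0,0,0,0,0,0]]' 1 60
```

```text
clock: 3.85
position: [0.5052, 0.4227, 0.0559]
tool_rot: [-3.142, -0.0, 2.725]
force: [-0.7, -0.2, -0.4]
grip_width: 0.0557
clock: 4.35
position: [0.5056, 0.4223, 0.0231]
tool_rot: [-3.141, -0.0, 2.724]
force: [-0.2, 0.1, -0.9]
grip_width: 0.0554
clock: 4.85
position: [0.506, 0.4227, 0.024]
tool_rot: [3.141, 0.0, 2.724]
force: [-0.1, -0.5, 6.4]
grip_width: 0.027
```

```bash
python3 -m handwheel '[[0,0,-0.3,0,0,0],[0,0,-0.5,0,0,0],[0,0,-0.8,0,0,0],[0,0,-0.8,0,0,0],[0,0,-0.8,0,0,0],[0,0,-0.4,0,0,0]]'
python3 -m handwheel '[[0,-0.5,0,0,0,-0.02],[0,-0.9,0,0,0,-0.02],[0,-0.9,0,0,0,-0.015],[0,-0.4,0,0,0,-0.01],[0,0,0,0,0,-0.01],[0,0,0,0,0,0]]'
python3 - <<'E'
from h import *
s=bot.observe(); print(s["position"],s["tool_rot"],s["grip_width"],s["force"],s["moment"])
p=bot.grab_frame("wrist"); cv2.imwrite("pics/w2.png",p["pixels"])
E
```

```text
clock: 5.6
position: [0.506, 0.4227, 0.1152]
tool_rot: [3.14, 0.001, 2.724]
force: [-0.1, 0.1, -6.6]
grip_width: 0.0274
clock: 6.35
position: [0.4896, 0.357, 0.1134]
tool_rot: [-3.142, -0.0, -3.089]
force: [0.9, 0.8, -5.9]
grip_width: 0.0274
[0.48963249 0.35702218 0.11343127] [-3.14156249e+00 -2.13174985e-04 -3.08866351e+00] 0.027370768725620307 [ 0.91784411  0.78947272 -5.93767319] [ 0.12836907  0.01260363 -0.02383111]
```

View pics/w2.png

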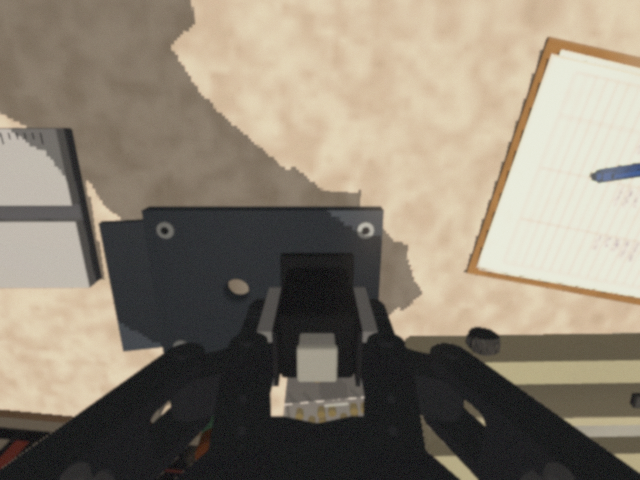

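Run:
```python
import cv2
im=cv2.imread("pics/w2.png"); cv2.imwrite("pics/w2c.png",cv2.resize(im[115:305,0:120],None,fx=3.1,fy=3.1))
```

```text
(no output)
```

View pics/w2c.png

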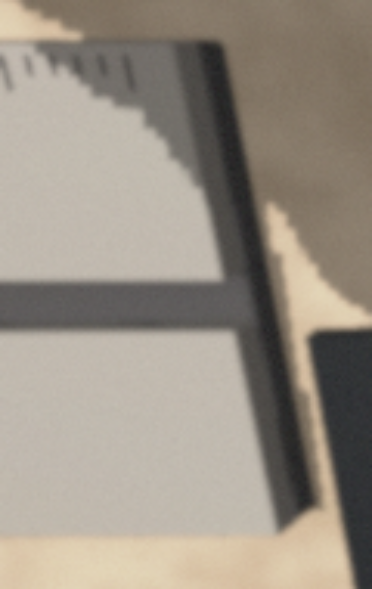

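Run:
```python
from h import *
p=bot.grab_frame("wrist")
R=lambda u:np.array([(u[0]+.5)/5.9-.5+250,(u[1]+.5)/5.9-.5+235])
t=bot.grab_frame("top")
cor=[(p,(56.5,128.5),(-.215,-.055,.02)),(p,(90,286.6),(-.215,.055,.02)),(p,(71.6,205.6),(-.215,-.0055,.02)),(p,(77,221.8),(-.215,.0055,.02))]
topc=[(t,R((43,150)),(-.215,.055,.02)),(t,R((78,355)),(-.215,-.055,.02)),(t,R((755,230)),(.15,-.055,.02)),(t,R((65,250)),(-.215,0,.02))]
lines=[(p,0,206.3,-.0055),(p,0,220.5,.0055),(p,0,287.6,.055)]
tl=[(t,R((340,205)),0),(t,R((575,155)),0)]
def res(q,cor,wl,topl):
    r=[(proj(c,T(q,X))-u)*600/K(c) for c,u,X in cor]
    out=list(np.concatenate(r)) if r else []
    c,s=np.cos(q[2]),np.sin(q[2])
    for pic,u,v,y in wl:
        w=ray(pic,(u,v),.02)[:2]-q[:2]; out.append(((w@[-s,c])-y)*1500)
    for pic,uv,y in topl:
        w=ray(pic,uv,.02)[:2]-q[:2]; out.append(((w@[-s,c])-y)*500)
    return np.array(out)
for a in [(cor,lines,[]),(topc,[],tl),(cor+topc,lines,tl)]:
    r=least_squares(res,[.4916,-.0237,-1.515],args=a,loss="soft_l1"); q=r.x; print(q.round(4),r.fun.round(1))
    c,s=np.cos(q[2]),np.sin(q[2]); print("load",T(q,(-.138,0,0)),"mouth",T(q,(-.065,0,0)))
# carrier in hand
P=bot.observe()
print(P["position"],P["tool_rot"])
```

```text
[ 0.4925 -0.0221 -1.519 ] [-0.  -0.2 -0.   1.8  1.8 -0.1 -1.6 -0.7  0.8 -0.9 -0.1]
load [np.float64(0.4853619240078822), np.float64(0.11566801057143275), 0] mouth [np.float64(0.48914324633690714), np.float64(0.042766010588963), 0]
[ 0.492  -0.0245 -1.5168] [ 0.2  0.2 -0.2 -0.1  0.8 -0.3 -0.9  0.4 -1.1  0.7]
load [np.float64(0.4845621626934039), np.float64(0.11326787684178052), 0] mouth [np.float64(0.4885007246264458), np.float64(0.04037420269992105), 0]
[ 0.4924 -0.0222 -1.5194] [-0.1 -0.2 -0.2  1.8  1.7 -0.1 -1.7 -0.7 -0.6 -0.  -1.1 -0.4 -0.1 -0.2
 -1.8  0.2  0.8 -0.9 -0.1 -1.5  0.5]
load [np.float64(0.4853249250032352), np.float64(0.11560656843492609), 0] mouth [np.float64(0.48907720480897987), np.float64(0.04270306785875757), 0]
[0.48955012 0.35730097 0.11330755] [-3.14148740e+00 -1.05296012e-04 -3.08923569e+00]
```

```bash
python3 -m handwheel '[[0,-0.4,0,0,0,0],[0.15,-0.8,0,0,0,0],[0.15,-0.9,0,0,0,0],[0.15,-0.9,0,0,0,0],[0.15,-0.9,0,0,0,0],[0.15,-0.9,0,0,0,0],[0,-0.9,0,0,0,0],[0,-0.9,0,0,0,0]]'
python3 -m handwheel '[[0,-0.9,0,0,0,0],[0,-0.77,0,0,0,0],[0,0,0.5,0,0,0],[0,0,0.8,0,0,0],[0,0,0.8,0,0,0],[0,0,0.3,0,0,0],[0,0,0,0,0,0]]'
python3 - <<'E'
from h import *
s=bot.observe(); print(s["position"],s["tool_rot"],s["grip_width"],s["force"],s["moment"])
p=bot.grab_frame("wrist"); cv2.imwrite("pics/w3.png",p["pixels"])
E
```

```text
clock: 7.5
position: [0.4796, 0.1899, 0.1134]
tool_rot: [3.142, 0.0, -3.088]
force: [0.6, 0.0, -6.1]
grip_width: 0.0268
clock: 8.38
position: [0.4817, 0.1499, 0.053]
tool_rot: [-3.141, -0.001, -3.088]
force: [-0.5, -0.3, -5.6]
grip_width: 0.027
[0.48169482 0.14990343 0.05297782] [-3.14147499e+00 -7.84646870e-04 -3.08761764e+00] 0.02699543072194412 [-0.51866427 -0.30981028 -5.63345076] [0.16934405 0.07743695 0.02477383]
```

View pics/w3.png

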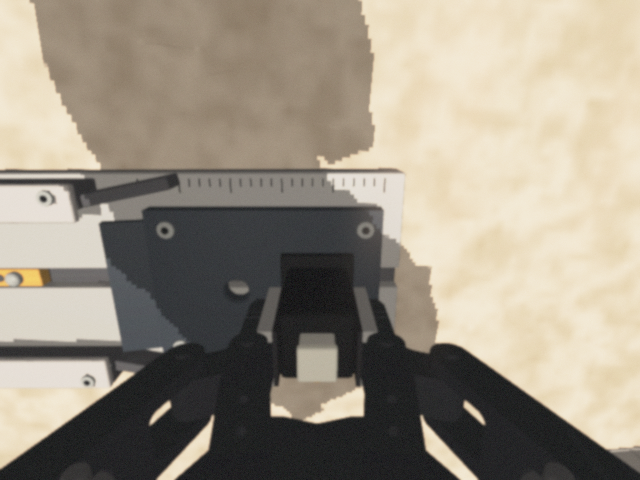

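Run:
```python
from h import *
p=bot.grab_frame("wrist"); q=np.array([.4922,-.023,-1.518])
c,s=np.cos(q[2]),np.sin(q[2])
def r(uv,z): w=ray(p,uv,z)[:2]-q[:2]; return np.round([w@[c,s],w@[-s,c]],4)
print("pin",r((13,280),.0235))
print("slot edges y", r((70,270),.02),r((70,286),.02), "bed end",r((398,340),.02), r((403,172),.02))
zt=.0285+.008
print("hole",r((238,288),zt),"tail-y",r((383,208),zt),"front-y",r((144,208),zt))
im=p["pixels"]; cv2.imwrite("pics/w3c.png",cv2.resize(im[160:400,0:200],None,fx=2.5,fy=2.5))
cv2.imwrite("pics/w3d.png",cv2.resize(im[180:360,90:250],None,fx=3.3,fy=3.3))
```

```text
pin [-0.0135  0.0019]
slot edges y [-0.0419 -0.0023] [-0.04   0.007] bed end [-0.2184  0.0405] [-0.2142 -0.054 ]
hole [-0.134  0.   ] tail-y [-0.2024 -0.04  ] front-y [-0.094  -0.0399]
```

View pics/w3c.png

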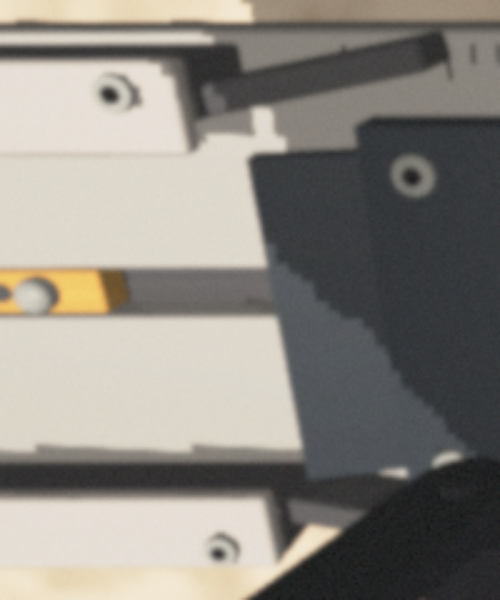

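```bash
python3 -m handwheel '[[-0.06,0,0.1,0,0,-0.001],[0,0,0.1,0,0,0],[0,0,0.04,0,0,0],[0,0,0.04,0,0,0],[0,0,0,0,0,0]]'
python3 -m handwheel '[[0,0,0.03,0,0,0],[0,0,0.03,0,0,0],[0,0,0.02,0,0,0],[0,0,0,0,0,0]]'
```

```text
clock: 9.1
position: [0.4834, 0.1498, 0.0463]
tool_rot: [-3.142, -0.0, -3.082]
force: [0.1, -0.6, -5.3]
grip_width: 0.027
clock: 9.6
position: [0.4835, 0.1498, 0.0443]
tool_rot: [-3.142, -0.0, -3.082]
force: [0.2, -0.1, -5.4]
grip_width: 0.027
```

```bash
python3 -m handwheel '[[0,0,0.02,0,0,0],[0,0,0.02,0,0,0],[0,0,0,0,0,0]]'
python3 -m handwheel '[[0,0,0.02,0,0,0],[0,0,0.02,0,0,0],[0,0,0,0,0,0]]'
```

```text
clock: 9.98
position: [0.4835, 0.1499, 0.0439]
tool_rot: [-3.142, 0.0, -3.082]
force: [-4.9, -1.3, 12.1]
grip_width: 0.0273
clock: 10.35
position: [0.4836, 0.1498, 0.0439]
tool_rot: [-3.141, 0.001, -3.082]
force: [-11.3, -3.2, 39.4]
grip_width: 0.027
```

```bash
python3 -m handwheel '[[0,0,-0.045,0,0,0],[0,0,0,0,0,0]]'
python3 -m handwheel '[[0,0,0,0,0,0],[0,0,0,0,0,0],[0,0,0,0,0,0],[0,0,0,0,0,0]]' 0.1
python3 - <<'E'
from h import *
p=bot.grab_frame("wrist"); cv2.imwrite("pics/w4.png",p["pixels"]);q=np.array([.4922,-.023,-1.518])
s=bot.observe(); print(s["position"],s["force"],s["grip_width"])
E
```

```text
clock: 10.6
position: [0.4836, 0.1499, 0.0439]
tool_rot: [3.142, 0.0, -3.082]
force: [-5.2, -1.4, 13.3]
grip_width: 0.0273
clock: 11.1
position: [0.4835, 0.1498, 0.0434]
tool_rot: [-3.142, -0.0, -3.082]
force: [0.0, 0.7, -0.0]
grip_width: 0.0383
[0.4834555  0.14981024 0.04336037] [-0.29614223 -0.12903251  0.16091379] 0.038520524748509456
```

View pics/w4.png

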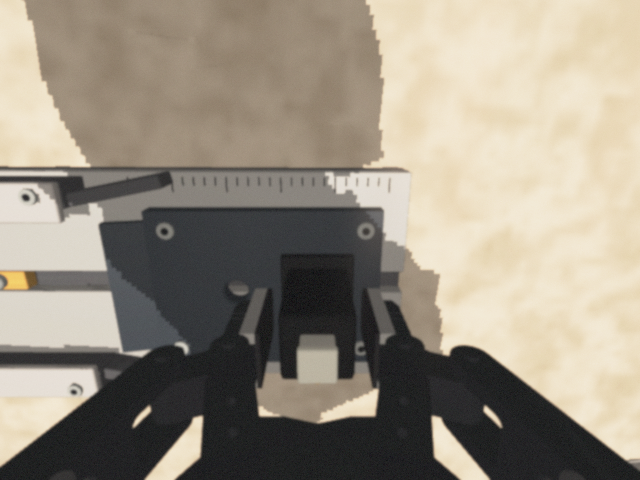

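```bash
cat > g.py <<'E'
import sys; from h import *
s=bot.observe(); q=np.array([.4922,-.023,-1.518]); c,sn=np.cos(q[2]),np.sin(q[2])
F=-(s["force"][:2]@[c,sn]); w=s["position"][:2]-q[:2]
print("push %.1f Fz %.1f x %.4f y %.4f z %.4f t %.1f"%(F,s["force"][2],w@[c,sn],w@[-sn,c],s["position"][2],s["clock"]))
sys.exit(abs(F)>float(sys.argv[1]))
E
python3 -m handwheel '[[0,0,0.13,0,0,0],[0,0,0.13,0,0,0],[0,0,0.12,0,0,0],[0,0,0,0,0,0]]' >/dev/null; python3 g.py 5 &&
python3 -m handwheel '[[0,-0.06,0,0,0,0],[0,-0.06,0,0,0,0],[0,-0.06,0,0,0,0],[0,-0.04,0,0,0,0]]' >/dev/null; python3 g.py 8 &&
python3 -m handwheel '[[0,-0.06,0,0,0,0],[0,-0.06,0,0,0,0],[0,-0.06,0,0,0,0]]' >/dev/null; python3 g.py 8
```

```text
push -0.0 Fz -0.1 x -0.1730 y 0.0002 z 0.0336 t 11.7
push -0.0 Fz -0.1 x -0.1730 y 0.0002 z 0.0336 t 11.7
push -0.0 Fz -0.1 x -0.1730 y 0.0002 z 0.0336 t 11.7False
False
False
```

```bash
sed -i 's/sys.exit(\(.*\))$/sys.exit(int(\1))/' g.py
python3 -m handwheel '[[0,-0.06,0,0,0,0],[0,-0.06,0,0,0,0],[0,-0.06,0,0,0,0],[0,-0.04,0,0,0,0]]' >/dev/null; python3 g.py 8 &&
python3 -m handwheel '[[0,-0.06,0,0,0,0],[0,-0.06,0,0,0,0],[0,-0.06,0,0,0,0]]' >/dev/null; python3 g.py 8
```

```text
push 2.5 Fz -0.6 x -0.1676 y 0.0005 z 0.0340 t 12.2
push 2.7 Fz 2.1 x -0.1631 y 0.0005 z 0.0340 t 12.5
```

```bash
python3 -m handwheel '[[0,-0.07,0,0,0,0],[0,-0.07,0,0,0,0],[0,-0.07,0,0,0,0],[0,-0.07,0,0,0,0],[0,-0.07,0,0,0,0],[0,-0.07,0,0,0,0]]' >/dev/null; python3 g.py 7 &&
python3 -m handwheel '[[0,-0.07,0,0,0,0],[0,-0.07,0,0,0,0],[0,-0.07,0,0,0,0],[0,-0.07,0,0,0,0],[0,-0.07,0,0,0,0],[0,-0.07,0,0,0,0]]' >/dev/null; python3 g.py 7 &&
python3 -m handwheel '[[0,-0.07,0,0,0,0],[0,-0.07,0,0,0,0],[0,-0.07,0,0,0,0],[0,-0.07,0,0,0,0],[0,-0.07,0,0,0,0]]' >/dev/null; python3 g.py 7 &&
python3 -m handwheel '[[0,-0.07,0,0,0,0],[0,-0.07,0,0,0,0],[0,-0.07,0,0,0,0],[0,-0.07,0,0,0,0]]' >/dev/null; python3 g.py 7
python3 - <<'E'
from h import *
p=bot.grab_frame("wrist"); cv2.imwrite("pics/w5.png",p["pixels"])
E
```

```text
push 3.2 Fz 1.9 x -0.1524 y 0.0006 z 0.0339 t 13.3
push 2.5 Fz 1.3 x -0.1419 y 0.0006 z 0.0339 t 14.0
push 2.8 Fz 1.3 x -0.1331 y 0.0006 z 0.0339 t 14.7
push 2.4 Fz 0.2 x -0.1262 y 0.0007 z 0.0339 t 15.2
```

View pics/w5.png

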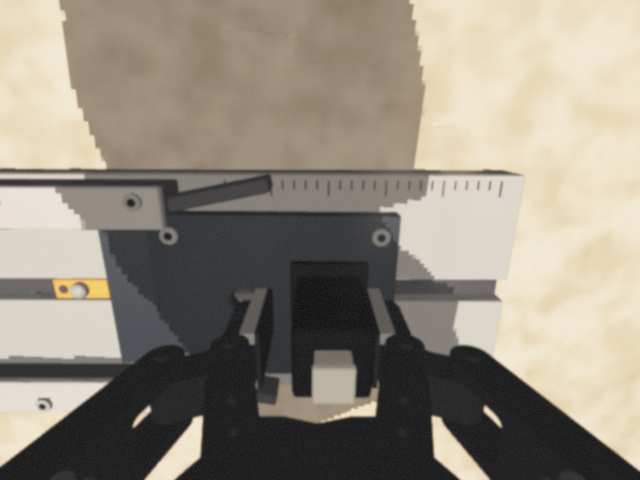

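```bash
python3 -m handwheel '[[0,-0.05,0,0,0,0],[0,-0.05,0,0,0,0],[0,-0.05,0,0,0,0],[0,-0.05,0,0,0,0]]' >/dev/null; python3 g.py 7 &&
python3 -m handwheel '[[0,-0.05,0,0,0,0],[0,-0.05,0,0,0,0],[0,-0.05,0,0,0,0],[0,-0.05,0,0,0,0]]' >/dev/null; python3 g.py 7 &&
python3 -m handwheel '[[0,-0.05,0,0,0,0],[0,-0.05,0,0,0,0],[0,-0.05,0,0,0,0],[0,-0.05,0,0,0,0]]' >/dev/null; python3 g.py 7 &&
python3 -m handwheel '[[0,-0.05,0,0,0,0],[0,-0.05,0,0,0,0],[0,-0.05,0,0,0,0],[0,-0.05,0,0,0,0]]' >/dev/null; python3 g.py 7 &&
python3 -m handwheel '[[0,-0.05,0,0,0,0],[0,-0.05,0,0,0,0],[0,-0.05,0,0,0,0],[0,-0.05,0,0,0,0]]' >/dev/null; python3 g.py 7 &&
python3 -m handwheel '[[0,-0.05,0,0,0,0],[0,-0.05,0,0,0,0],[0,-0.05,0,0,0,0],[0,-0.05,0,0,0,0]]' >/dev/null; python3 g.py 7
```

```text
push 3.0 Fz 0.5 x -0.1212 y 0.0008 z 0.0339 t 15.7
push 1.3 Fz 0.9 x -0.1162 y 0.0008 z 0.0339 t 16.2
push 2.6 Fz -0.1 x -0.1112 y 0.0008 z 0.0339 t 16.7
push 1.8 Fz 0.5 x -0.1062 y 0.0008 z 0.0339 t 17.2
push 3.0 Fz 0.4 x -0.1013 y 0.0009 z 0.0339 t 17.7
push 5.1 Fz 2.2 x -0.0963 y 0.0010 z 0.0340 t 18.2
```

```bash
python3 -m handwheel '[[0,-0.05,0,0,0,0],[0,-0.05,0,0,0,0]]' >/dev/null; python3 g.py 10 &&
python3 -m handwheel '[[0,-0.05,0,0,0,0],[0,-0.05,0,0,0,0]]' >/dev/null; python3 g.py 10 &&
python3 -m handwheel '[[0,-0.05,0,0,0,0],[0,-0.05,0,0,0,0]]' >/dev/null; python3 g.py 10 &&
python3 -m handwheel '[[0,-0.05,0,0,0,0],[0,-0.05,0,0,0,0]]' >/dev/null; python3 g.py 10 &&
python3 -m handwheel '[[0,-0.05,0,0,0,0],[0,-0.05,0,0,0,0]]' >/dev/null; python3 g.py 10 &&
python3 -m handwheel '[[0,-0.05,0,0,0,0],[0,-0.05,0,0,0,0]]' >/dev/null; python3 g.py 10 &&
python3 -m handwheel '[[0,-0.05,0,0,0,0],[0,-0.05,0,0,0,0]]' >/dev/null; python3 g.py 10 &&
python3 -m handwheel '[[0,-0.05,0,0,0,0],[0,-0.05,0,0,0,0]]' >/dev/null; python3 g.py 10
python3 - <<'E'
from h import *
p=bot.grab_frame("wrist"); cv2.imwrite("pics/w6.png",p["pixels"])
E
```

```text
push 5.0 Fz 1.9 x -0.0937 y 0.0010 z 0.0339 t 18.4
push 4.3 Fz 3.1 x -0.0912 y 0.0010 z 0.0339 t 18.7
push 2.9 Fz 1.0 x -0.0887 y 0.0010 z 0.0339 t 18.9
push 3.0 Fz 0.8 x -0.0861 y 0.0009 z 0.0339 t 19.2
push 2.5 Fz 0.4 x -0.0837 y 0.0010 z 0.0339 t 19.4
push 3.2 Fz 1.6 x -0.0812 y 0.0010 z 0.0339 t 19.7
push 2.6 Fz 0.7 x -0.0787 y 0.0010 z 0.0339 t 19.9
push 2.8 Fz 0.8 x -0.0762 y 0.0011 z 0.0339 t 20.2
```

View pics/w6.png

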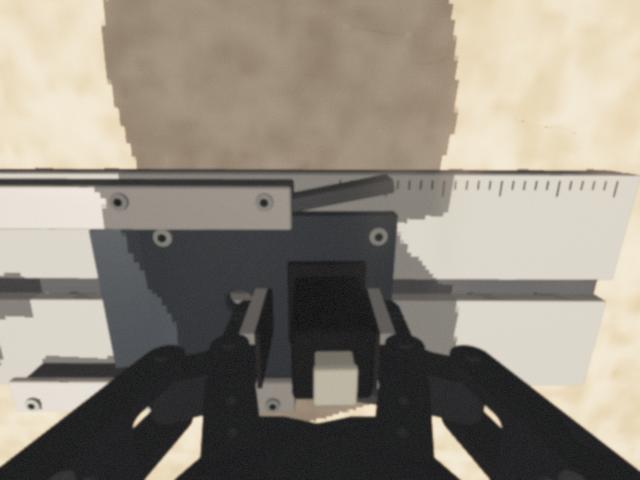

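```bash
python3 -m handwheel '[[0,-0.04,0,0,0,0],[0,-0.04,0,0,0,0]]' >/dev/null; python3 g.py 7 &&
python3 -m handwheel '[[0,-0.04,0,0,0,0],[0,-0.04,0,0,0,0]]' >/dev/null; python3 g.py 7 &&
python3 -m handwheel '[[0,-0.04,0,0,0,0],[0,-0.04,0,0,0,0]]' >/dev/null; python3 g.py 7 &&
python3 -m handwheel '[[0,-0.04,0,0,0,0],[0,-0.04,0,0,0,0]]' >/dev/null; python3 g.py 7 &&
python3 -m handwheel '[[0,-0.04,0,0,0,0],[0,-0.04,0,0,0,0]]' >/dev/null; python3 g.py 7 &&
python3 -m handwheel '[[0,-0.04,0,0,0,0],[0,-0.04,0,0,0,0]]' >/dev/null; python3 g.py 7 &&
python3 -m handwheel '[[0,-0.02,0,0,0,0],[0,-0.02,0,0,0,0]]' >/dev/null; python3 g.py 7 &&
python3 -m handwheel '[[0,-0.02,0,0,0,0],[0,-0.02,0,0,0,0]]' >/dev/null; python3 g.py 7 &&
python3 -m handwheel '[[0,-0.02,0,0,0,0],[0,-0.02,0,0,0,0]]' >/dev/null; python3 g.py 7 &&
python3 -m handwheel '[[0,-0.02,0,0,0,0],[0,-0.02,0,0,0,0]]' >/dev/null; python3 g.py 7
```

```text
push 1.8 Fz 0.4 x -0.0742 y 0.0011 z 0.0339 t 20.5
push 2.8 Fz 1.2 x -0.0723 y 0.0011 z 0.0339 t 20.8
push 2.4 Fz 0.5 x -0.0703 y 0.0011 z 0.0339 t 21.0
push 2.4 Fz 1.9 x -0.0683 y 0.0012 z 0.0340 t 21.2
push 3.2 Fz 1.7 x -0.0662 y 0.0012 z 0.0339 t 21.5
push 3.4 Fz 1.2 x -0.0642 y 0.0011 z 0.0339 t 21.8
push 3.6 Fz 1.3 x -0.0633 y 0.0012 z 0.0339 t 22.0
push 4.0 Fz 1.7 x -0.0623 y 0.0012 z 0.0339 t 22.2
push 3.3 Fz 1.2 x -0.0613 y 0.0012 z 0.0339 t 22.5
push 3.5 Fz 1.4 x -0.0602 y 0.0012 z 0.0339 t 22.8
```

Now single 0.5 mm rows, checking the force after each.

```bash
python3 -m handwheel '[[0,-0.02,0,0,0,0],[0,-0.02,0,0,0,0]]' >/dev/null; python3 g.py 7 &&
python3 -m handwheel '[[0,-0.02,0,0,0,0],[0,-0.02,0,0,0,0]]' >/dev/null; python3 g.py 7 &&
python3 -m handwheel '[[0,-0.02,0,0,0,0],[0,-0.02,0,0,0,0]]' >/dev/null; python3 g.py 7 &&
python3 -m handwheel '[[0,-0.02,0,0,0,0],[0,-0.02,0,0,0,0]]' >/dev/null; python3 g.py 7 &&
python3 -m handwheel '[[0,-0.02,0,0,0,0]]' >/dev/null; python3 g.py 6.5 &&
python3 -m handwheel '[[0,-0.02,0,0,0,0]]' >/dev/null; python3 g.py 6.5 &&
python3 -m handwheel '[[0,-0.02,0,0,0,0]]' >/dev/null; python3 g.py 6.5 &&
python3 -m handwheel '[[0,-0.02,0,0,0,0]]' >/dev/null; python3 g.py 6.5 &&
python3 -m handwheel '[[0,-0.02,0,0,0,0]]' >/dev/null; python3 g.py 6.5 &&
python3 -m handwheel '[[0,-0.02,0,0,0,0]]' >/dev/null; python3 g.py 6.5 &&
python3 -m handwheel '[[0,-0.02,0,0,0,0]]' >/dev/null; python3 g.py 6.5 &&
python3 -m handwheel '[[0,-0.02,0,0,0,0]]' >/dev/null; python3 g.py 6.5 &&
python3 -m handwheel '[[0,-0.02,0,0,0,0]]' >/dev/null; python3 g.py 6.5 &&
python3 -m handwheel '[[0,-0.02,0,0,0,0]]' >/dev/null; python3 g.py 6.5 &&
python3 -m handwheel '[[0,-0.02,0,0,0,0]]' >/dev/null; python3 g.py 6.5 &&
python3 -m handwheel '[[0,-0.02,0,0,0,0]]' >/dev/null; python3 g.py 6.5
python3 - <<'E'
from h import *
p=bot.grab_frame("wrist"); cv2.imwrite("pics/w7.png",p["pixels"])
E
```

```text
push 2.7 Fz 1.5 x -0.0592 y 0.0012 z 0.0339 t 23.0
push 3.0 Fz 0.4 x -0.0583 y 0.0012 z 0.0339 t 23.2
push 2.2 Fz 1.4 x -0.0573 y 0.0012 z 0.0339 t 23.5
push 2.6 Fz 1.7 x -0.0563 y 0.0013 z 0.0339 t 23.8
push 3.4 Fz 0.8 x -0.0557 y 0.0012 z 0.0339 t 23.9
push 3.3 Fz 1.1 x -0.0553 y 0.0012 z 0.0339 t 24.0
push 3.1 Fz 0.6 x -0.0548 y 0.0012 z 0.0339 t 24.1
push 1.8 Fz -0.1 x -0.0542 y 0.0012 z 0.0339 t 24.2
push 0.0 Fz 0.3 x -0.0534 y 0.0012 z 0.0339 t 24.4
push -0.4 Fz -0.4 x -0.0530 y 0.0012 z 0.0339 t 24.5
push 0.5 Fz 0.4 x -0.0526 y 0.0012 z 0.0339 t 24.6
push 0.3 Fz 0.5 x -0.0522 y 0.0012 z 0.0339 t 24.8
push 0.3 Fz 0.0 x -0.0517 y 0.0012 z 0.0339 t 24.9
push -0.8 Fz -0.1 x -0.0513 y 0.0013 z 0.0339 t 25.0
push 0.9 Fz -0.4 x -0.0508 y 0.0013 z 0.0339 t 25.1
push 0.3 Fz -0.0 x -0.0503 y 0.0012 z 0.0339 t 25.2
```

View pics/w7.png

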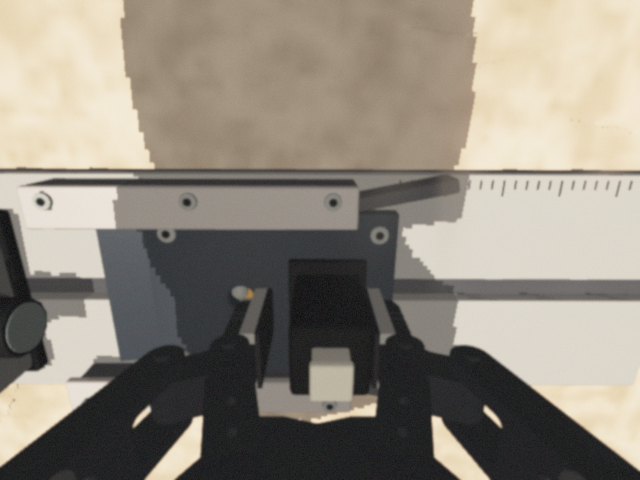

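```bash
python3 - <<'E'
import cv2
a=[cv2.resize(cv2.imread(f"pics/{n}.png")[200:400,80:410],None,fx=2.2,fy=1.45) for n in("w6","w7")]
import numpy as np
cv2.imwrite("pics/cmp.png",np.vstack(a))
E
python3 -m handwheel '[[0,-0.02,0,0,0,0]]' >/dev/null; python3 g.py 5 &&
python3 -m handwheel '[[0,-0.02,0,0,0,0]]' >/dev/null; python3 g.py 5 &&
python3 -m handwheel '[[0,-0.02,0,0,0,0]]' >/dev/null; python3 g.py 5 &&
python3 -m handwheel '[[0,-0.02,0,0,0,0]]' >/dev/null; python3 g.py 5
```

```text
push -0.2 Fz 0.1 x -0.0498 y 0.0013 z 0.0339 t 25.4
push 1.4 Fz 0.5 x -0.0494 y 0.0013 z 0.0339 t 25.6
push 1.8 Fz 0.2 x -0.0490 y 0.0013 z 0.0339 t 25.7
push 2.1 Fz -0.7 x -0.0484 y 0.0013 z 0.0339 t 25.8
```

View pics/cmp.png

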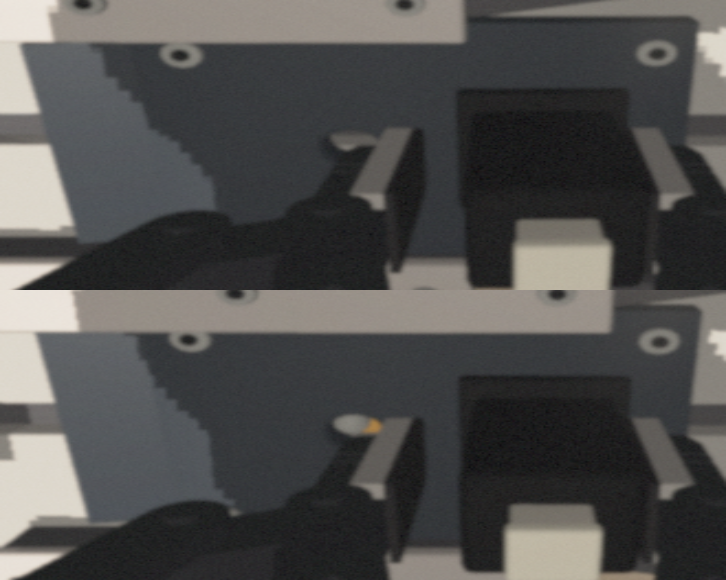

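```bash
python3 -m handwheel '[[0,-0.01,0,0,0,0]]' >/dev/null; python3 g.py 6.5 &&
python3 -m handwheel '[[0,-0.01,0,0,0,0]]' >/dev/null; python3 g.py 6.5 &&
python3 -m handwheel '[[0,-0.01,0,0,0,0]]' >/dev/null; python3 g.py 6.5 &&
python3 -m handwheel '[[0,-0.01,0,0,0,0]]' >/dev/null; python3 g.py 6.5 &&
python3 -m handwheel '[[0,-0.01,0,0,0,0]]' >/dev/null; python3 g.py 6.5 &&
python3 -m handwheel '[[0,-0.01,0,0,0,0]]' >/dev/null; python3 g.py 6.5 &&
python3 -m handwheel '[[0,-0.01,0,0,0,0]]' >/dev/null; python3 g.py 6.5 &&
python3 -m handwheel '[[0,-0.01,0,0,0,0]]' >/dev/null; python3 g.py 6.5
python3 - <<'E'
from h import *
p=bot.grab_frame("wrist"); cv2.imwrite("pics/w8.png",cv2.resize(p["pixels"][160:420,80:410],None,fx=2.4,fy=2.2))
E
```

```text
push 2.1 Fz 0.6 x -0.0481 y 0.0013 z 0.0339 t 25.9
push 2.3 Fz 0.5 x -0.0478 y 0.0013 z 0.0339 t 26.1
push 2.4 Fz 0.6 x -0.0476 y 0.0013 z 0.0339 t 26.2
push 2.2 Fz -0.3 x -0.0473 y 0.0013 z 0.0339 t 26.3
push 2.5 Fz 0.0 x -0.0470 y 0.0013 z 0.0339 t 26.4
push 1.9 Fz 0.9 x -0.0468 y 0.0013 z 0.0339 t 26.6
push 2.1 Fz -0.1 x -0.0466 y 0.0013 z 0.0339 t 26.7
push 2.4 Fz -0.3 x -0.0463 y 0.0013 z 0.0339 t 26.8
```

View pics/w8.png

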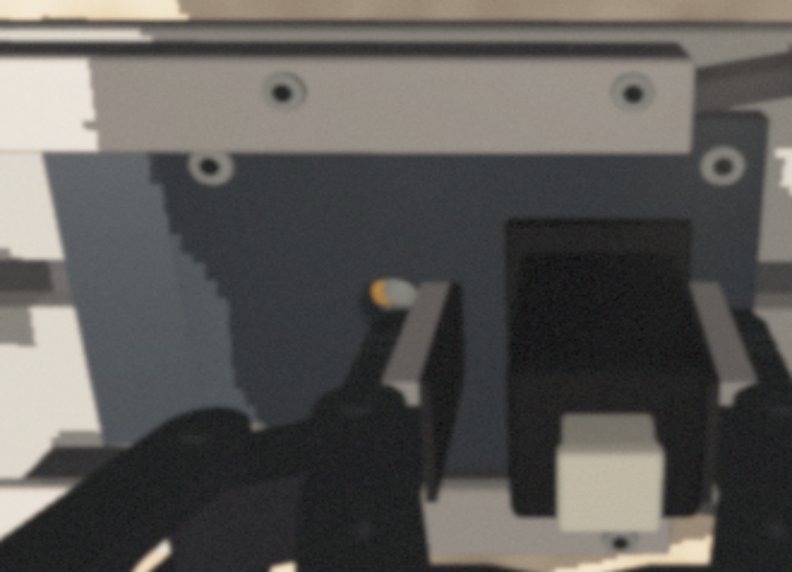

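```bash
python3 -m handwheel '[[0,-0.01,0,0,0,0]]' >/dev/null; python3 g.py 5.5 &&
python3 -m handwheel '[[0,-0.01,0,0,0,0]]' >/dev/null; python3 g.py 5.5 &&
python3 -m handwheel '[[0,-0.01,0,0,0,0]]' >/dev/null; python3 g.py 5.5 &&
python3 -m handwheel '[[0,-0.01,0,0,0,0]]' >/dev/null; python3 g.py 5.5
python3 - <<'E'
from h import *
p=bot.grab_frame("wrist"); cv2.imwrite("pics/w9.png",cv2.resize(p["pixels"][250:320,180:280],None,fx=7,fy=7))
E
```

```text
push 2.2 Fz -0.3 x -0.0460 y 0.0013 z 0.0339 t 27.0
push 2.0 Fz 0.7 x -0.0458 y 0.0013 z 0.0339 t 27.1
push 3.1 Fz -0.1 x -0.0456 y 0.0013 z 0.0339 t 27.2
push 3.1 Fz 1.8 x -0.0455 y 0.0013 z 0.0339 t 27.4
```

View pics/w9.png

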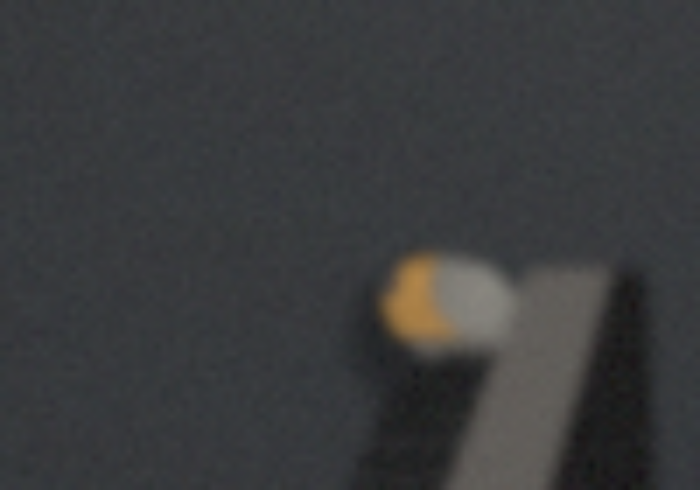

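```bash
python3 -m handwheel '[[0,-0.008,0,0,0,0]]' >/dev/null; python3 g.py 5.5 &&
python3 -m handwheel '[[0,-0.008,0,0,0,0]]' >/dev/null; python3 g.py 5.5
```

```text
push 4.7 Fz -0.3 x -0.0454 y 0.0013 z 0.0339 t 27.5
push 7.0 Fz -0.7 x -0.0453 y 0.0013 z 0.0339 t 27.6
```

```bash
python3 -m handwheel '[[0,0.04,0,0,0,0],[0,0.08,0,0,0,0],[0,0.08,0,0,0,0],[0,0,0,0,0,0]]' >/dev/null; python3 g.py 3 &&
python3 -m handwheel '[[0,0,-0.2,0,0,0],[0,0,-0.4,0,0,0],[0,0,-0.7,0,0,0],[0,0,-0.8,0,0,0],[0,0,-0.8,0,0,0],[0,0,-0.8,0,0,0],[0,0,-0.8,0,0,0],[0,0,-0.4,0,0,0]]'
python3 -m handwheel '[[0.6,0.8,-0.4,0,0,0],[0.6,0.8,-0.4,0,0,0],[0.6,0.8,-0.4,0,0,0],[0,0,0,0,0,0]]'
python3 - <<'E'
from h import *
p=bot.grab_frame("wrist"); cv2.imwrite("pics/w10.png",p["pixels"])
t=bot.grab_frame("top"); cv2.imwrite("pics/t10.png",cv2.resize(t["pixels"][225:305,240:390],None,fx=5,fy=5))
E
```

```text
push -0.7 Fz -0.2 x -0.0500 y 0.0012 z 0.0339 t 28.1
clock: 29.15
position: [0.4912, 0.0268, 0.1579]
tool_rot: [3.142, 0.002, -3.082]
force: [-0.7, -0.5, -0.5]
grip_width: 0.0386
clock: 29.65
position: [0.4418, 0.0852, 0.1871]
tool_rot: [3.141, 0.001, -3.08]
force: [-0.1, -0.4, -0.1]
grip_width: 0.0382
```

View pics/w10.png

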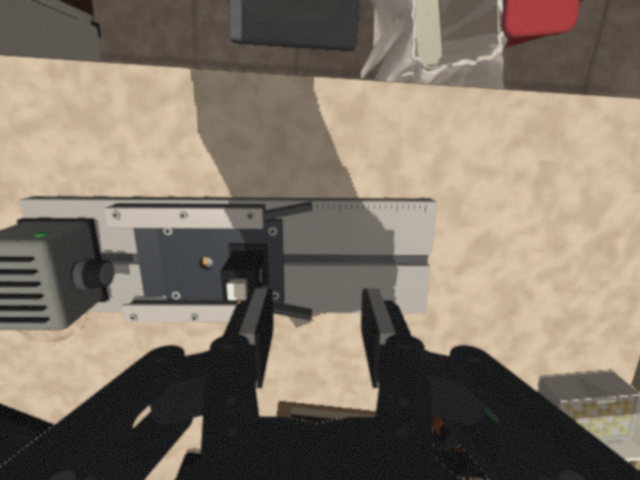

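View pics/t10.png

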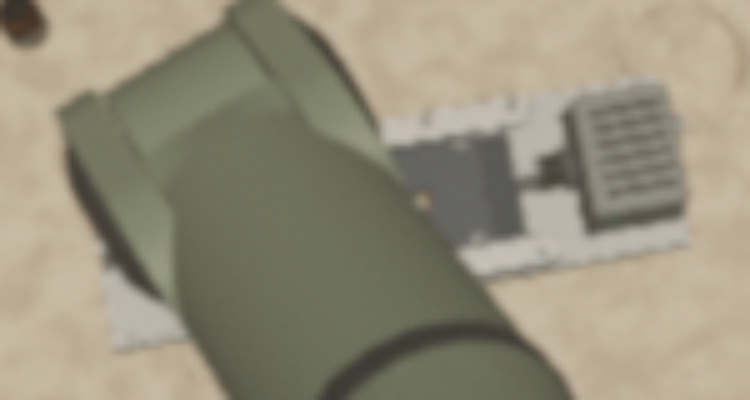

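Run:
```python
from h import *
p=bot.grab_frame("wrist")
cv2.imwrite("pics/w11.png",cv2.resize(p["pixels"][190:330,100:300],None,fx=4,fy=4,interpolation=cv2.INTER_CUBIC))
q=np.array([.4922,-.023,-1.518]);c,s=np.cos(q[2]),np.sin(q[2])
for n,uv,z in [("hole",(207,263),.028),("tail-y",(284,220),.028)]:
    w=ray(p,uv,z)[:2]-q[:2]; print(n,w@[c,s],w@[-s,c])
```

```text
hole -0.010356500186947252 0.00242689575481403
tail-y -0.0802394746948068 -0.03805561550565947
```

View pics/w11.png

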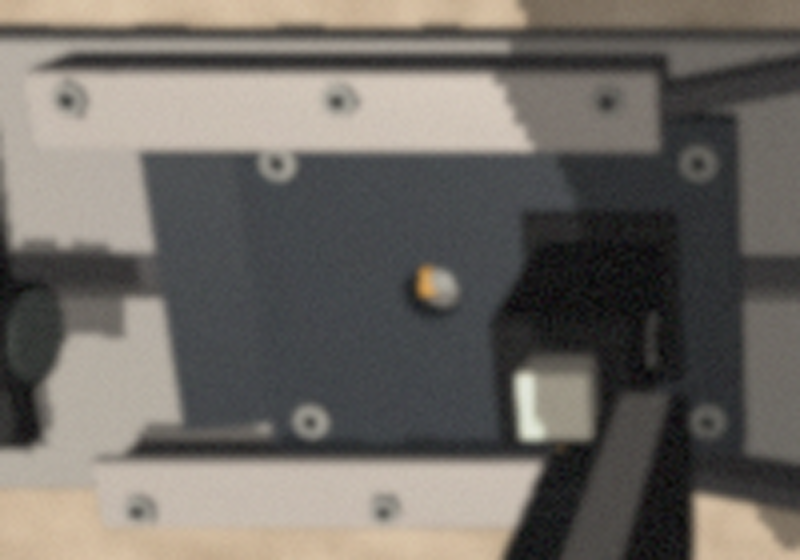

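```bash
python3 -c "
from workcell import bot
s=bot.observe();print(s['clock'],s['force'],s['qd'].round(3));print(bot.job_done())"
```

```text
29.8 [ 0.17474694 -0.26427781 -1.33917872] [ 0.004  0.008  0.002 -0.001 -0.    -0.001 -0.001]
the job is handed in; nothing more can be done
None
```

I put the carrier back on the rail with its hole over the index pin and handed the job in at 29.8 s. `bot.job_done()` gave no verdict, so I have only my own checks to go on.

- **Placing:** I gripped the carrier by its holder and set it on the loading end near rail x = −138 mm, nose towards the lamp head. The force reading peaked at 39 N as it was pressed onto the bed, well under the 200 N limit. Then I opened the fingers.
- **Pushing:** I pushed with the rear finger low on the holder. Readings were 1–5 N along the lane, showing the nose riding over the pin. The push then fell to 0 as the plate dropped, and the last 0.4 mm of commanded travel moved it about 0.2 mm, with the force rising to 7 N. I backed off there and lifted clear. Force was only read between moves, so a short peak could have gone unseen.
- **Final pictures:** The pin shows inside the hole against its rear edge, and the plate looks flat between the keepers. The arm was clear of the carrier and I saw no disturbance to the bystanders, but I did not re-measure them.
- **Measured position:** The hole came out at rail x ≈ −10 mm. That agrees with the pin seen at −13.5 mm plus the hole's 1.75 mm of play, allowing for the camera's 2 mm.
- **Check that disagreed:** My rail-frame estimate put the hole at y ≈ +2.4 mm. It put the pin at +1.9 mm, so I take this as an offset in my rail estimate rather than the carrier sitting off-centre.
- **Not measured:** I judged the plate flush from the drop, the dead stop and the picture, not from a height measurement.

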